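Crank a screw lift up level with an equipment case

TASK

Set the loose crank on the drive shaft of the screw lift, feeling gently for where its square socket drops on until it is fully down: a light push of about 5 N is enough, never force it. Then wind the crank clockwise (seen from above) by its knob until the lift's platform is level with the top of the equipment case beside it, so that the white unit can be slid across later. Leave the crank standing on the shaft, let go, and do not disturb the white unit, bottle or tissue box.

Things in the scene. Friction and masses are not known exactly. Their poses are not given: they have to be found in the camera images.
- jack: Fixed screw lift: grey base plate 290 x 170 x 12 mm; white gearbox block 64 x 64 mm with a round collar (48 mm diameter) and an upright steel drive shaft on top; 140 mm along +x from the shaft a column with a 170 x 160 mm aluminium platform. Origin at table level under the shaft axis; x points to the platform, y to the case, z up. The shaft takes about 0.22 N m to turn (4 N at the knob).
- shaft_seat (a point): On the drive shaft's axis at the collar's top, 90 mm above the table: the crank's underside rests here when fully down. Above it the shaft is a 22 mm square for 20 mm. Axes are those of the fixed lift: the angle of the square varies, is not measured and must be felt (or seen from above). The light drag of a socket resting on it does not turn the stiff shaft.
- shaft_tip (a point): Tip of the drive shaft, on its axis, 27 mm above shaft_seat. The top 7 mm is a round pilot nose of 22 mm diameter, tapering to 14 mm at the tip; it centres the socket before the square is met. Axes as for shaft_seat.
- platform_top (a point): Centre of the platform's top surface; its height is what is to be set. Starts 12 to 44 mm below the case top.
- platform (a joint): Lift of the platform in m; 0 is lowest (top 60 mm above the table), 0.060 highest. One full clockwise turn of the crank (seen from above) raises it 24 mm (3.82 mm per rad); it stays where it is left.
- crank_hub (a point): Loose steel crank, at first standing on its hub, socket down. This is the hub's centre, half-way up: a dark block 36 x 36 x 50 mm tall, sides parallel to this point's x and y. A bar 14 mm wide (34 to 42 mm above the hub's underside) leaves the hub along +x to the knob, so grip the hub across y. Crank about 0.43 kg, most of it in the hub.
- crank_socket (a point): Centre of the mouth of the socket, in the hub's underside (25 mm below crank_hub). Square, 24 mm across, 30 mm deep, sides parallel to the hub's; the shaft's square enters when turned to within about 0.09 rad, in any of four quarter turns. Misaligned, the socket slips over the pilot nose and rests on the square's corners, 20 mm above its final place.
- crank_knob (a point): Middle of the crank's black round upright knob: 22 mm diameter, 44 mm tall, 60 mm along the crank's +x from the hub axis, 70 mm above the hub's underside (knob from 47 to 91 mm). It turns freely on its own upright axis, so it can be gripped and carried round in a circle without turning the hand. Axes are those of the crank.
- case_top (a point): Point on the flat top of the aluminium-edged equipment case (300 x 340 mm, fixed on the lift's +y side), near its edge beside the platform, on the top surface; its height (92 to 104 mm) differs each time.
- unit: White light source unit 220 x 170 mm, 72 mm tall, standing loose on the case; origin at the centre of its underside. Leave alone.
- bottle: White bottle, 60 mm diameter, 150 mm tall, loose on the table; origin at the centre of its underside. Leave alone.
- tissues: Cardboard tissue box 120 x 120 mm, 110 mm tall, loose; origin at the centre of its underside. Leave alone.
Mind the look-alikes: they are no part of the job. Of the things that look like the part that bears crank_hub, the largest one is meant.

How it is judged (in metres and radians):
On the way, in this order (a step that is already met when the one before it is completed fails the run):
1. the crank sits fully down and upright on the shaft before the platform has been raised (z of crank_socket in the frame of shaft_seat below 0.005 m and horizontal distance between crank_socket and shaft_seat below 0.004 m and angle between crank_hub's own z axis and vertical below 0.12 rad and distance of platform_top from where it was at the start of the episode below 0.006 m), for 0.2 s.
2. with the crank on the shaft, the platform is brought level with the case top (z of crank_socket in the frame of shaft_seat below 0.005 m and horizontal distance between crank_socket and shaft_seat below 0.004 m and angle between crank_hub's own z axis and vertical below 0.12 rad and z of platform_top in the frame of case_top between -0.003 and 0.003 m), for 0.2 s.
At the end, for the whole second after the job is handed in: The crank stands released on the shaft, its underside within 5 mm of the collar, within 4 mm of the axis and upright within 0.12 rad; the platform top is within 3 mm of the height of the case top and still; the white unit, bottle and tissue box stand upright where they were (all of step 2 and velocity of joint platform between -0.002 and 0.002 m/s and angle between each of unit, bottle, tissues's own z axis and vertical below 0.1 rad); the robot touches nothing.
It fails at once if the crank is forced: pressed on the lift with over 45 N before it is down (z of crank_socket in the frame of shaft_seat above 0.006 m and contact force between crank and jack above 45 N).
It fails at once if the light source unit is moved by over 15 mm (distance of unit from where it was at the start of the episode above 0.015 m).
It fails at once if the bottle is moved by over 15 mm (distance of bottle from where it was at the start of the episode above 0.015 m).
It fails at once if the tissue box is moved by over 15 mm (distance of tissues from where it was at the start of the episode above 0.015 m).
It also fails if it takes over 72 s, if anything falls off the work surface, if the arm or the gripper's body presses on something with over 40 N, if the wrist force passes 120 N, or if a joint passes its speed limit or range.

ROBOT

A 6-joint arm with a two-finger parallel gripper is mounted at the origin on the work surface. World frame = base frame: x ahead of the robot, y to its left, z up, the work surface at z = 0. Lengths are in mm, angles in degrees, forces in N, time in s.
With the tool pointing down it reaches from about 350 to 850 mm from the base axis. Payload 8.1 kg.
Tool frame: the origin (TCP) lies between the finger pads; the fingertips stand 22 mm ahead of it and the grasp point (between the pads) lies 3 mm ahead of it; z points along the fingers, y is the direction in which the jaws open and shut (so a half turn about z gives the same grasp; the last joint's range is limited). The gripper opens to 85 mm and grips with 20 to 120 N. Pads are 22 mm wide; open, the fingers measure 114 mm over their backs; the gripper's body (76 mm by 85 mm) begins 54 mm behind the grasp point. The pads swing forward as they close: fully open they stand 13 mm farther back than shut.
Start: joints at [59.393, 7.471, 85.268, -0, 87.261, -4.893], TCP at [260.311, 540.596, 253.292] pointing down, gripper open.
Joint ranges: [-169.43, 169.43], [-51.17, 129.36], [1.28, 143.12], [-76.62, 256.62], [0, 156.53], [-152.29, 152.29]. Speed limits (degrees/s): [136.94, 136.94, 159.86, 180, 180, 180].

INTERFACE

Orientations are given as [roll, pitch, yaw] about the fixed x, y, z axes, in that order (R = Rz(yaw) Ry(pitch) Rx(roll)).
In Python, from bench import r gives the robot as it stands.
- The arm moves only by the tool drive_tool, never from a script. Its argument "moves" is a list of rows, each a list of 2 entries, a list of its own where there are three numbers: the shift along the world's x, y, z in mm, then the turn about the world's z in degrees. A call has exactly 8 rows; each row is the pose to reach, as a shift and turn from the pose commanded when the call began; what a row does not reach only later rows make up. A row lasts 1/12 s, in which the tool goes at most 41.7 mm and 7.16 degrees, less where a joint would pass 70% of its speed; a pose out of reach is approached as far as the arm can. A call with a gripper value outside its range is refused whole. "fingers" is the finger opening in mm, from 0 to 85.4, set as the call begins (left out, the last holds). The fingers move at their own pace and stop on an object; "squeeze" is the grip in N (left out, the last holds). Time passes only in rows, so rows that repeat a pose let the fingers close, or fill a call up. It gives the time, the measured TCP pose, the force and the opening at its end, in the units of the state.
- r.sense(): the state, without advancing time (a new reading comes with each control period).
- r.snapshot(name): name is "side" or "top"; returns a dict with "pixels" (400x640x3 uint8, red, green, blue), "camera_matrix" (3x3 intrinsics, pixels), "xyz" and "orientation" of the camera in the world. Camera axes: x right, y down, z forward; pixel columns grow to the right and rows downward; lengths in mm; the calibration is good to about 2 mm. A picture is of the moment at which its call begins. There is no depth.
- r.hand_in(): hands the job in, once; it reports no verdict.
The state is a dict: "time": time; "joint_pos": joint angles; "qd": joint speeds; "joint_efforts": joint torques, N m; "tool_pos": TCP position; "tcp_rot": TCP orientation; "ft_force": force on the tool from outside, world axes, zero at the start; "wrist_torque": the same for the moment, N m; "finger_gap": finger opening in mm.
Only numpy, scipy, OpenCV 4.12 (cv2) and the standard library are available. Lean on these libraries where they do the work, as an engineer would, in place of code of your own. Each camera call takes 0.05 s, during which the arm holds its last target.

## Working session

There is one attempt and no reset: what is moved stays moved. The work goes in short steps, Python scripts to look and compute and a tool call to move; the robot and the scene stay as the last step left them, time stands still between calls to the robot, and variables do not carry over. Pictures are saved under pics/ and viewed, and the job is handed in when it is done.

Besides the shell and the picture viewer there is one more tool, called after "Request:" by a JSON object that holds its "fn" and its "kwargs". drive_tool: Moves the arm, as the interface text tells. Its arguments: {"type":"object","properties":{"moves":{"type":"array","items":{"type":"array"}},"fingers":{"type":"number"},"squeeze":{"type":"number"}},"required":["moves"]}

```bash
mkdir -p pics; ls; python3 - <<'E'
from bench import r
import cv2
s=r.sense();print({k:s[k] for k in('time','tool_pos','tcp_rot','ft_force','finger_gap')})
for n in('side','top'):
    d=r.snapshot(n);cv2.imwrite(f'pics/{n}0.png',d['pixels'][:,:,::-1]);print(n,d['camera_matrix'],d['xyz'],d['orientation'])
E
```

```text
pics
{'time': 0.0, 'tool_pos': array([260.05379811, 540.13498116, 252.24449169]), 'tcp_rot': array([-1.79893632e+02, -8.06287938e-03,  1.54282774e+02]), 'ft_force': array([-0.82463675,  0.39858299, -0.93879676]), 'finger_gap': 85.48197555887633}
side [[370.02481315   0.         318.47666376]
 [  0.         370.02481315 200.0885101 ]
 [  0.           0.           1.        ]] [ 317.69679634 -781.62166522  572.78811054] [-120.45941099    1.25474292  -19.4563784 ]
top [[387.19797694   0.         319.95873618]
 [  0.         387.19797694 196.16763421]
 [  0.           0.           1.        ]] [ 408.68406119  -37.11893823 1316.09668926] [-171.14714826    0.29153582  -91.3608686 ]
```

View pics/side0.png

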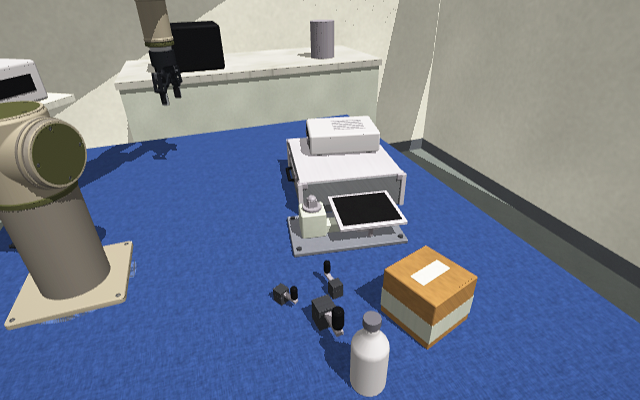

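View pics/top0.png

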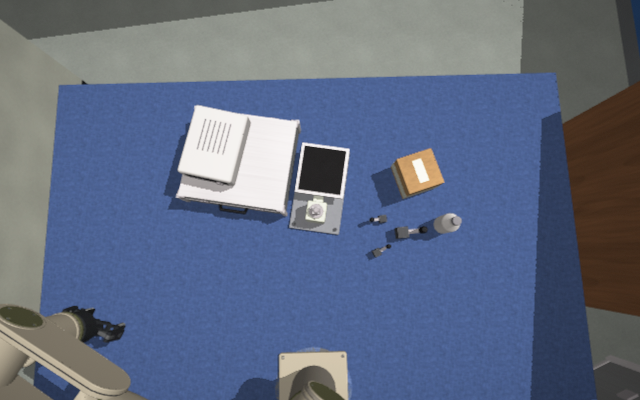

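```bash
cat > h.py <<'E'
import numpy as np,cv2
from scipy.spatial.transform import Rotation as R
from bench import r
def ray(d,u,v):
    c=np.linalg.inv(d['camera_matrix'])@[u,v,1]
    return np.array(d['xyz'],float),R.from_euler('xyz',d['orientation'],degrees=True).as_matrix()@c
def onz(d,u,v,z):
    o,k=ray(d,u,v);return o+k*(z-o[2])/k[2]
def proj(d,p):
    c=R.from_euler('xyz',d['orientation'],degrees=True).as_matrix().T@(np.array(p,float)-d['xyz'])
    q=d['camera_matrix']@c;return q[:2]/q[2]
def tri(d1,p1,d2,p2):
    a,k=ray(d1,*p1);b,l=ray(d2,*p2)
    s=np.linalg.lstsq(np.c_[k,-l],b-a,rcond=None)[0]
    P=a+k*s[0];Q=b+l*s[1];return (P+Q)/2,np.linalg.norm(P-Q)
def crop(d,u0,v0,w,h,s,name):
    im=d['pixels'][v0:v0+h,u0:u0+w,::-1]
    cv2.imwrite('pics/'+name,cv2.resize(im,None,fx=s,fy=s,interpolation=cv2.INTER_CUBIC))
E
python3 - <<'E'
import cv2,numpy as np
t=cv2.imread('pics/top0.png');s=cv2.imread('pics/side0.png')
f=lambda im,u,v,w,h,k:cv2.resize(im[v:v+h,u:u+w],None,fx=k,fy=k,interpolation=cv2.INTER_CUBIC)
cv2.imwrite('pics/c1.png',f(t,355,205,80,60,10))
cv2.imwrite('pics/c2.png',f(s,265,250,100,85,8)[:600])
cv2.imwrite('pics/c3.png',f(t,280,130,80,110,5))
cv2.imwrite('pics/c4.png',f(s,280,130,130,125,5)[:600])
E
```

```text
(no output)
```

View pics/c1.png

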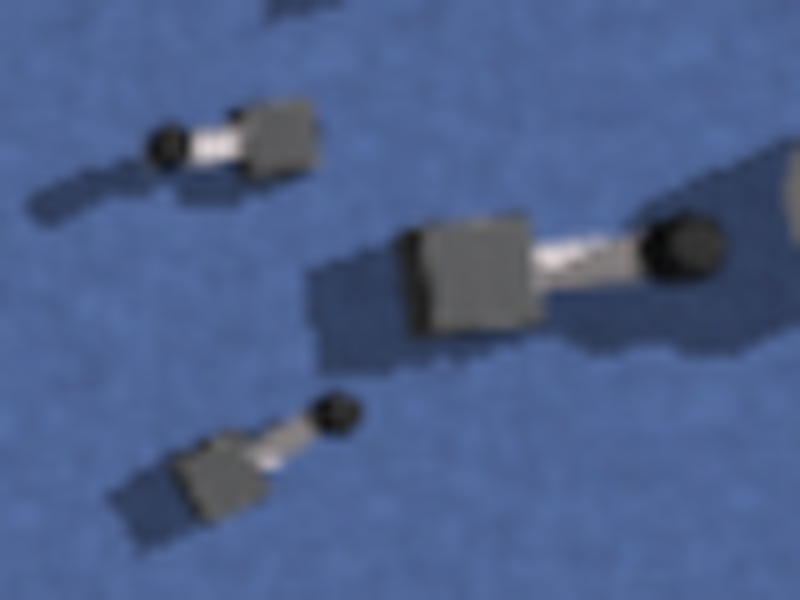

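View pics/c2.png

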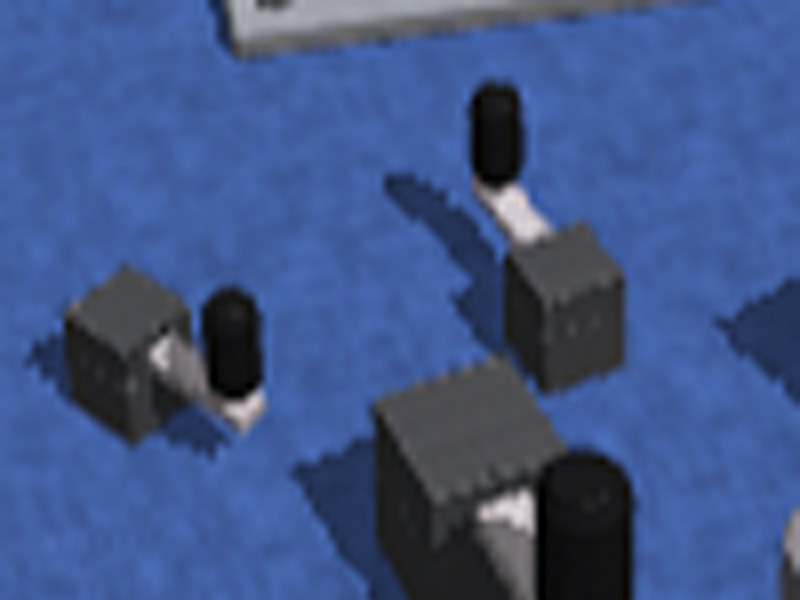

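View pics/c3.png

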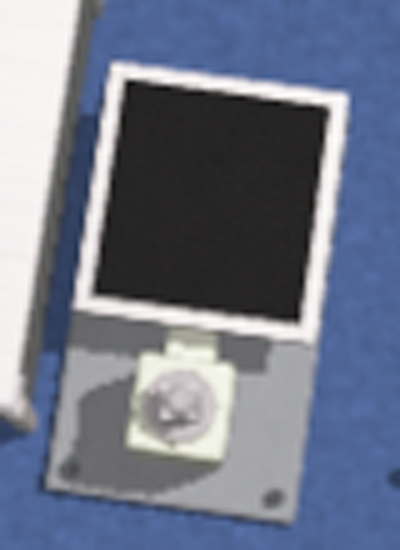

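View pics/c4.png

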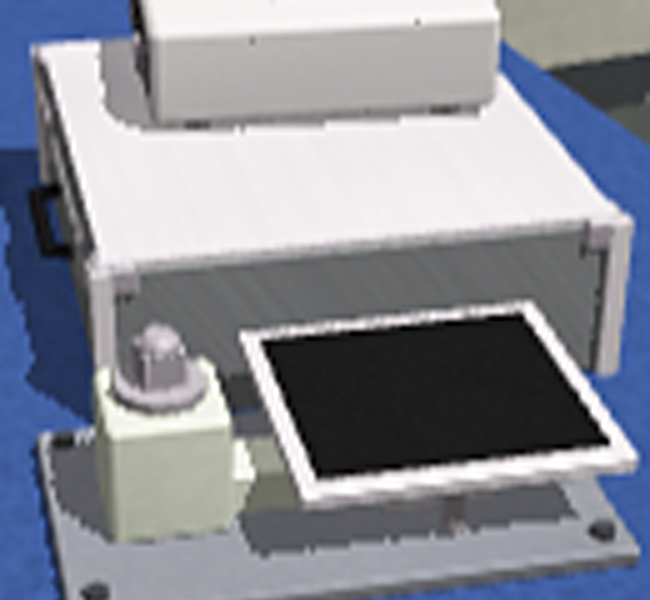

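```bash
python3 - <<'E'
from h import *
import pickle
S=r.snapshot('side');T=r.snapshot('top');pickle.dump((S,T),open('st.pkl','wb'))
hub=[onz(T,355+a/10,205+b/10,50)[:2] for a,b in[(420,228),(528,214),(540,325),(432,335)]]
hub=np.array(hub);print('hub',hub.round(1),hub.mean(0),[np.linalg.norm(hub[i]-hub[i-1]).round(1) for i in range(4)])
k=onz(T,355+69.2,205+24.3,91)[:2];print('knob',k,k-hub.mean(0),np.linalg.norm(k-hub.mean(0)),np.degrees(np.arctan2(*(k-hub.mean(0))[::-1])))
e=hub[1]-hub[0];print(np.degrees(np.arctan2(e[1],e[0])), np.degrees(np.arctan2(*(hub[1]-hub[2])[::-1])))
pt=[(280+a/5,130+b/5) for a,b in[(113,62),(348,93),(315,340),(77,307)]]
ps=[(280+a/5,130+b/5) for a,b in[(240,333),(533,303),(637,462),(303,498)]]
# match: by tri residual
for i in range(4):
  print([ (lambda q:(q[0].round(1).tolist(),round(q[1],1)))(tri(T,pt[i],S,ps[j])) for j in range(4) if tri(T,pt[i],S,ps[j])[1]<15])
print('base',[onz(T,280+a/5,130+b/5,12)[:2].round(1) for a,b in[(45,490),(297,522)]])
c=onz(T,280+175/5,130+405/5,90);print('collar',c)
print('coll side',onz(S,280+161/5,130+385/5,90), 'tip',onz(S,280+158/5,130+327/5,117))
# case edge: side front top corners
for p in[(92,268),(630,217)]: print('case', [onz(S,280+p[0]/5,130+p[1]/5,z)[:2].round(1) for z in(92,98,104)])
E
python3 - <<'E'
import cv2
t=cv2.imread('pics/top0.png');s=cv2.imread('pics/side0.png')
f=lambda im,u,v,w,h,k:cv2.resize(im[v:v+h,u:u+w],None,fx=k,fy=k,interpolation=cv2.INTER_CUBIC)
cv2.imwrite('pics/d1.png',f(t,300,195,32,30,20))
cv2.imwrite('pics/d2.png',f(s,295,185,40,30,20))
cv2.imwrite('pics/d3.png',f(t,280,110,30,110,5))
E
```

```text
hub [[ 495.3 -284.3]
 [ 499.  -319.8]
 [ 462.9 -321.6]
 [ 460.5 -286.3]] [ 479.44884152 -302.99097333] [np.float64(34.9), np.float64(35.7), np.float64(36.2), np.float64(35.3)]
knob [ 485.73110394 -361.7714366 ] [  6.28226243 -58.78046328] 59.11522379657854 -83.8995729946676
-84.02219161963707 2.8211537609163724
[([789.4, 17.6, 63.6], np.float64(4.1))]
[([763.6, -138.6, 60.6], np.float64(1.5))]
[([576.4, -103.6, 156.1], np.float64(11.6)), ([597.4, -111.0, 63.1], np.float64(2.7))]
[([623.3, 44.2, 65.3], np.float64(4.0))]
base [array([506. ,  71.5]), array([480.5, -97.5])]
collar [552.32429467 -18.48751295  90.        ]
coll side [555.31181824 -30.18020398  90.        ] tip [558.24720174 -19.37327491 117.        ]
case [array([558.3,  98.8]), array([555.3,  87.8]), array([552.3,  76.8])]
case [array([866.1,  43.2]), array([859.3,  32.9]), array([852.4,  22.6])]
```

View pics/d1.png

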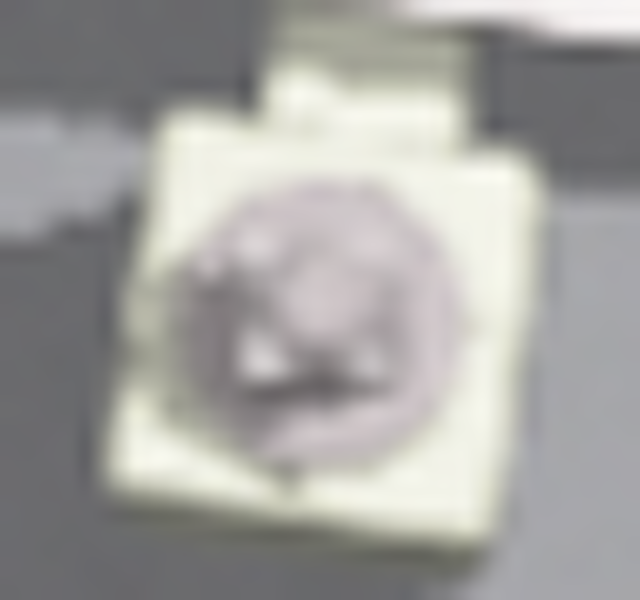

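View pics/d2.png

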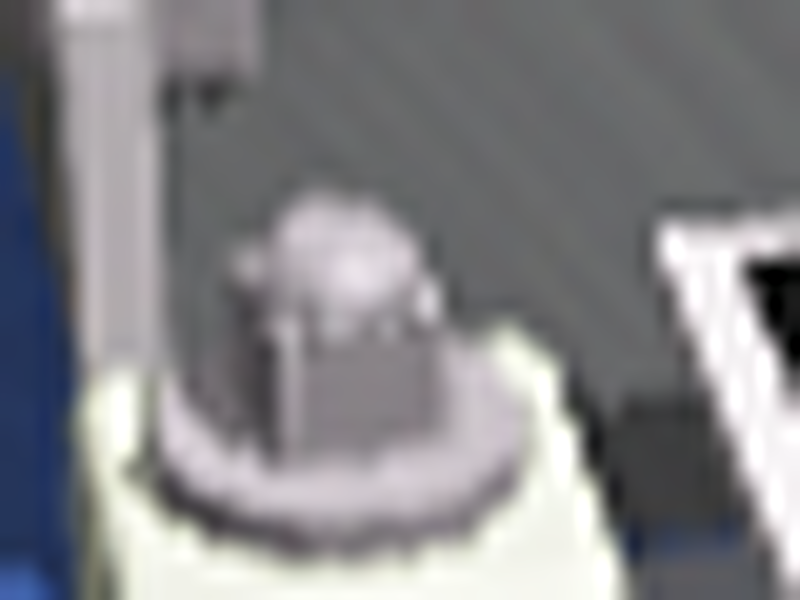

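View pics/d3.png

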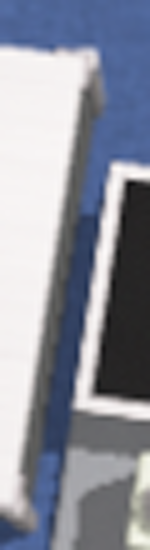

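```bash
python3 - <<'E'
from h import *
import pickle
S,T=pickle.load(open('st.pkl','rb'))
t=lambda a,b:(300+a/20,195+b/20); s=lambda a,b:(295+a/20,185+b/20)
t0=lambda a,b:(300+(a-10)/20+.5-.5,195+(b-10)/20)  # cv2.resize half-pixel
print('tipT',onz(T,*t(328,295),117),'tipS',onz(S,*s(342,215),117),tri(T,t(328,295),S,s(342,215)))
print('colT',onz(T,*t(325,325),90),'colS',onz(S,*s(345,425),90))
q=[onz(T,*t(a,b),110)[:2] for a,b in[(248,240),(387,240),(382,367),(248,365)]];print('sq',np.array(q).round(1),np.mean(q,0))
for i in range(4):
    e=q[i]-q[i-1];print(np.linalg.norm(e).round(1),np.degrees(np.arctan2(e[1],e[0])).round(1))
a=onz(S,*s(285,468),90);b=onz(S,*s(440,438),90);print(a,b,np.linalg.norm(b-a),np.degrees(np.arctan2(*(b-a)[[1,0]])))
# gearbox top edges, jack yaw
g=[onz(T,*t(*p),78)[:2] for p in[(165,110),(545,165),(490,540),(105,485)]];print('gear',np.mean(g,0),[(np.linalg.norm(g[i]-g[i-1]).round(1),np.degrees(np.arctan2(*(g[i]-g[i-1])[::-1])).round(1)) for i in range(4)])
# project check for cand
for p in [(553,-22,117),(553,-22,90)]:
  u=proj(T,p);v=proj(S,p);print((u-[300,195])*20,(v-[295,185])*20)
E
```

```text
tipT [552.97429179 -23.3465185  117.        ] tipS [558.84541782 -21.49356192 117.        ] (array([555.33979314, -23.98275076, 118.56934968]), np.float64(5.2222581650240585))
colT [551.42630707 -22.45124481  90.        ] colS [556.57623536 -26.81952197  90.        ]
sq [[562.8 -10.9]
 [562.3 -32.7]
 [542.3 -31.5]
 [543.1 -10.5]] [552.61207529 -21.39644271]
19.7 -1.2
21.8 -91.4
20.0 176.4
21.0 87.7
[546.36509534 -33.79273611  90.        ] [566.63236808 -34.12687552  90.        ] 20.270026966466585 -0.9445298403048878
gear [552.93466752 -22.50773067] [(np.float64(61.5), np.float64(-10.1)), (np.float64(62.0), np.float64(-99.7)), (np.float64(61.3), np.float64(170.2)), (np.float64(62.3), np.float64(80.5))]
[319.36015204 295.04525762] [298.57537109 225.5489234 ]
[321.94841173 315.25192822] [305.79573406 411.83098151]
```

```bash
python3 - <<'E'
from h import *
import pickle
S,T=pickle.load(open('st.pkl','rb'))
h=np.array([onz(S,265+a/8,250+b/8,50)[:2] for a,b in[(375,403),(497,358),(567,448),(437,503)]])
print('hubS',h.round(1),h.mean(0))
print('bottle',onz(T,453,219,150), 'S',onz(S,372,318,150))
# case near-edge top corners in T (d3 crop 280,110 x5)
for (a,b),(c,d) in [((18,500),(95,265)),((92,55),(622,218))]:
    pt=(280+a/5,110+b/5);ps=(280+c/5,130+d/5);print('case',tri(T,pt,S,ps),onz(T,*pt,98))
print('unit corner',onz(T,232,183,172),onz(T,248,117,172))
E
```

```text
hubS [[ 465.5 -290.9]
 [ 498.  -287.4]
 [ 503.1 -320.3]
 [ 469.  -325.3]] [ 483.88385415 -305.99146098]
bottle [ 510.90602137 -434.84381524  150.        ] S [ 508.20231593 -448.61045404  150.        ]
case (array([555.70486339,  80.3608233 , 103.54183517]), np.float64(1.2509461372533053)) [556.99490523  80.76890534  98.        ]
case (array([850.11418546,  28.85540616, 100.63662181]), np.float64(2.181738582748639)) [850.00689411  29.41957641  98.        ]
unit corner [633.56851618 228.19038477 172.        ] [840.09059779 181.01036765 172.        ]
```

Request:
{"fn": "drive_tool", "kwargs": {"moves": [[[10,-41,0],-7],[[21,-82,0],-14],[[32,-122,0],-21],[[43,-162,0],-28],[[53,-202,0],-35],[[63,-242,0],-42],[[74,-282,0],-49],[[84,-322,0],-56]], "fingers": 80}}

```text
time: 0.87
tool_pos: [344.2, 216.8, 253.2]
tcp_rot: [180.0, 0.0, 98.0]
ft_force: [1.6, 0.1, 0.6]
finger_gap: 79.6
```

Request:
{"fn": "drive_tool", "kwargs": {"moves": [[[10,-40,0],-2],[[21,-80,0],-2],[[31,-120,0],-2],[[42,-160,0],-2],[[52,-200,0],-2],[[63,-240,0],-2],[[73,-280,0],-2],[[84,-320,0],-2]]}}

```text
time: 1.53
tool_pos: [428.2, -103.6, 253.4]
tcp_rot: [180.0, 0.0, 96.3]
ft_force: [0.4, 0.3, -0.4]
finger_gap: 80.2
```

Request:
{"fn": "drive_tool", "kwargs": {"moves": [[[10,-38,0],0],[[20,-76,0],0],[[30,-114,0],0],[[40,-152,0],0],[[48,-184,-10],0],[[53,-203,-40],0],[[53,-203,-80],0],[[53,-203,-110],0]]}}

```text
time: 2.2
tool_pos: [480.7, -305.6, 140.6]
tcp_rot: [-180.0, -0.0, 96.2]
ft_force: [-0.9, 0.5, -1.0]
finger_gap: 80.0
```

```bash
python3 - <<'E'
from h import *
T=r.snapshot('top');S=r.snapshot('side')
print(r.sense()['tool_pos'])
crop(T,360,190,80,75,8,'e1.png');crop(S,270,230,110,100,6,'e2.png')
print(proj(T,[481,-305,140]),proj(S,[481,-305,140]))
E
```

```text
[ 477.43339171 -301.97986765  136.28715166]
[409.77890744 230.19391664] [321.13641458 266.69884428]
```

View pics/e1.png

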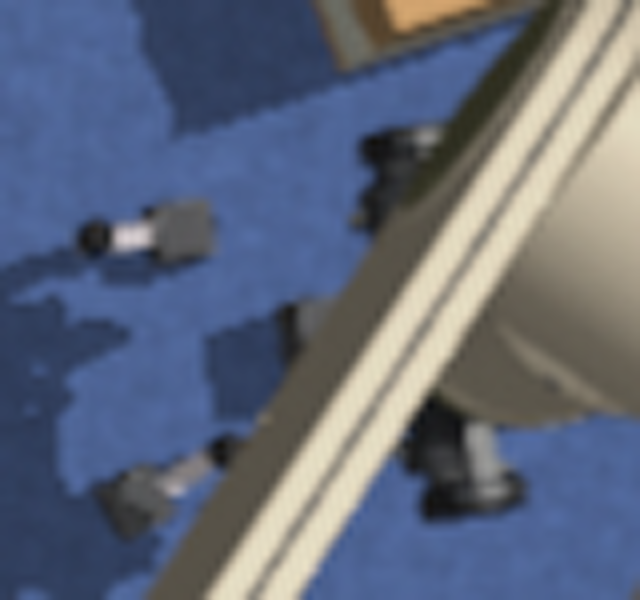

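View pics/e2.png

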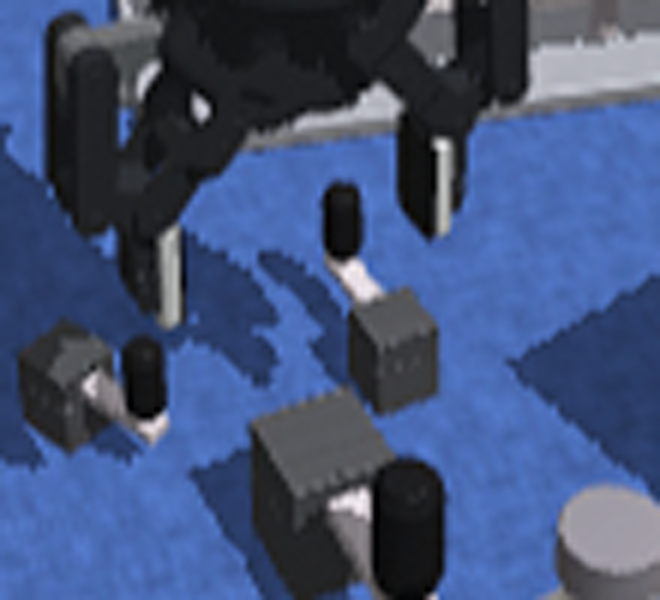

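```bash
python3 - <<'E'
from h import *
for i in range(3):
    s=r.sense();print(s['time'],s['tool_pos'],s['joint_pos'],s['qd'])
    S=r.snapshot('side')
for z in (120,125,131):print(onz(S,270+305/6,230+281/6,z))
print(onz(S,270+170/6,230+325/6,125),onz(S,270+440/6,230+238/6,125))
E
```

```text
2.3 [ 477.43339171 -301.97986765  136.28715166] [-3.75146315e+01  7.63258245e+00  9.76036855e+01  1.72101442e-03
  7.54639954e+01 -4.37540505e+01] [ 0.74918246 -3.83528575 -4.69533513 -0.00612885  4.50696925  0.03906226]
2.35 [ 479.20409893 -302.96288822  140.21745222] [-3.74839485e+01  7.44717044e+00  9.73702548e+01  1.06555397e-03
  7.55935090e+01 -4.37536844e+01] [ 6.08895160e-01 -3.36826872e+00 -4.43005001e+00 -1.52221092e-01
  1.14808818e+00  3.40538019e-03]
2.4 [ 480.95196629 -304.03360659  143.35020503] [-3.74618201e+01  7.29806452e+00  9.71867372e+01  2.28196860e-04
  7.56165198e+01 -4.37567958e+01] [ 0.22747875 -2.48651245 -2.93899246 -0.00308349  0.12851621 -0.08933844]
[ 478.78430917 -308.4770184   120.        ]
[ 477.00546925 -313.70180937  125.        ]
[ 474.87086136 -319.97155854  131.        ]
[ 434.47431682 -317.24789518  125.        ] [ 521.36192192 -310.40404808  125.        ]
```

Request:
{"fn": "drive_tool", "kwargs": {"moves": [[[0,0,-20],0],[[0,0,-42],0],[[0,0,-64],0],[[0,0,-80],0],[[0,0,-90],0],[[0,0,-96],0],[[0,0,-100],0],[[0,0,-100],0]]}}

```text
time: 3.12
tool_pos: [482.0, -304.8, 44.3]
tcp_rot: [179.9, 0.1, 96.3]
ft_force: [0.2, -0.7, 0.1]
finger_gap: 79.8
```

Request:
{"fn": "drive_tool", "kwargs": {"moves": [[[0,0,0],0],[[0,0,0],0],[[0,0,0],0],[[0,0,0],0],[[0,0,0],0],[[0,0,0],0],[[0,0,0],0],[[0,0,0],0]], "fingers": 20, "squeeze": 40}}

```text
time: 3.78
tool_pos: [482.1, -304.8, 44.4]
tcp_rot: [179.9, 0.1, 96.3]
ft_force: [0.7, 1.4, 6.2]
finger_gap: 35.0
```

```bash
python3 - <<'E'
from h import *
S=r.snapshot('side');T=r.snapshot('top');s=r.sense();print(s['tool_pos'],s['ft_force'],s['finger_gap'])
crop(S,270,240,110,100,6,'f2.png');crop(T,360,190,80,75,8,'f1.png')
E
```

```text
[ 482.08125296 -304.84266393   44.38151239] [0.48932979 1.15560395 5.90639768] 35.565107456442185
```

View pics/f2.png

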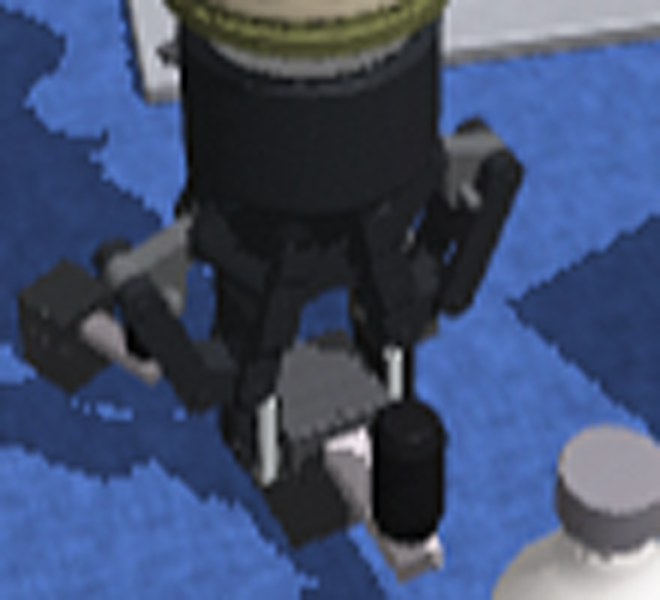

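View pics/f1.png

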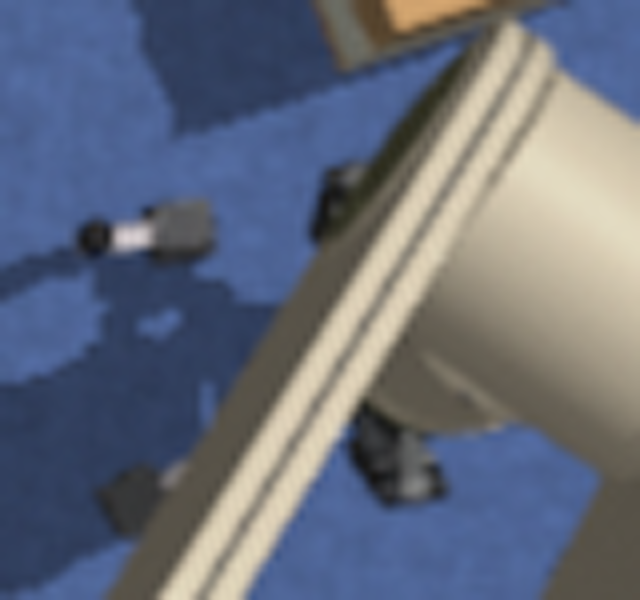

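Request:
{"fn": "drive_tool", "kwargs": {"moves": [[[0,0,6],0],[[0,0,20],0],[[0,0,45],0],[[0,0,75],0],[[0,0,105],0],[[0,0,130],0],[[0,0,142],0],[[0,0,146],0]]}}

```text
time: 4.55
tool_pos: [482.1, -305.1, 191.7]
tcp_rot: [179.9, 0.1, 96.3]
ft_force: [0.0, -0.4, -4.4]
finger_gap: 35.4
```

Request:
{"fn": "drive_tool", "kwargs": {"moves": [[[4,15,0],-1],[[12,46,0],-2],[[21,80,0],-3],[[30,115,0],-4],[[39,150,0],-5],[[48,185,0],-6],[[57,218,0],-7],[[64,245,0],-8]]}}

```text
time: 5.22
tool_pos: [544.2, -56.6, 186.6]
tcp_rot: [-179.8, -0.1, 88.3]
ft_force: [-0.1, -0.5, -4.7]
finger_gap: 35.6
```

Request:
{"fn": "drive_tool", "kwargs": {"moves": [[[5,18,0],0],[[8,29,0],0],[[9.5,35,0],0],[[9.5,36,0],0],[[9.5,36,0],0],[[9.5,36,0],0],[[9.5,36,0],0],[[9.5,36,0],0]]}}

```text
time: 5.88
tool_pos: [554.7, -24.4, 189.3]
tcp_rot: [180.0, 0.0, 88.2]
ft_force: [0.0, 0.7, -4.6]
finger_gap: 35.3
```

```bash
python3 - <<'E'
from h import *
S=r.snapshot('side');T=r.snapshot('top');s=r.sense();print(s['tool_pos'],s['tcp_rot'],s['ft_force'],s['wrist_torque'],s['finger_gap'])
crop(S,280,130,100,100,6,'g2.png');crop(T,290,170,80,75,8,'g1.png')
E
```

```text
[554.78550603 -24.0927079  189.39609945] [1.79988450e+02 5.28059208e-03 8.82283460e+01] [ 0.0442241  -0.48067468 -4.25128658] [-0.02110618  0.02654542 -0.02639648] 35.37928701926073
```

View pics/g2.png

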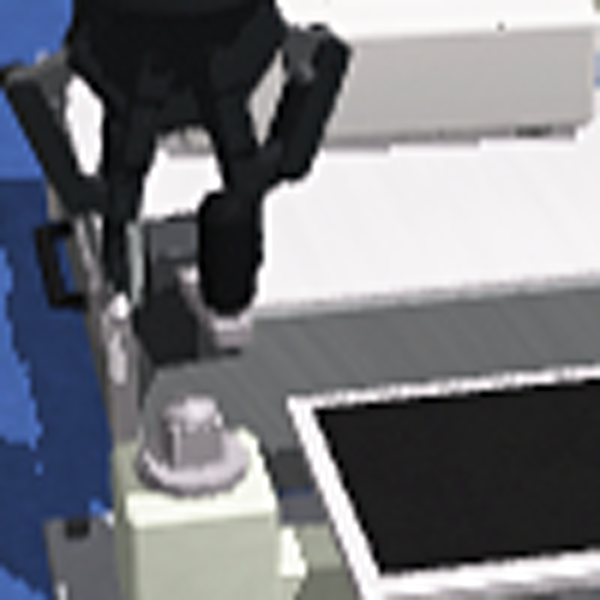

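View pics/g1.png

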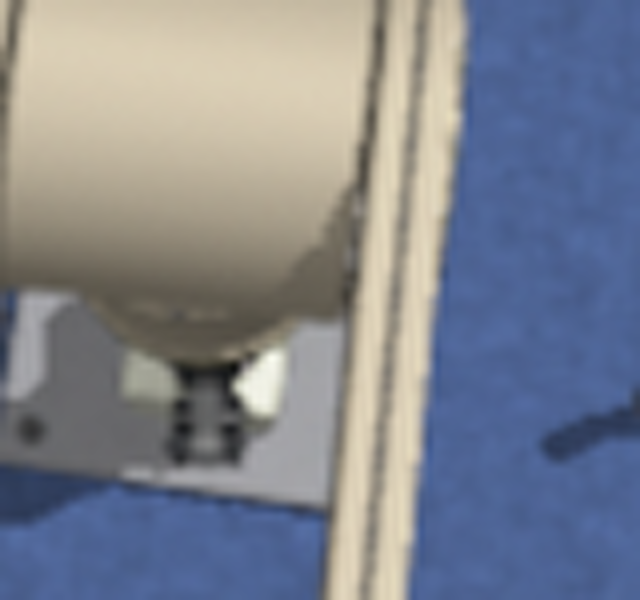

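Request:
{"fn": "drive_tool", "kwargs": {"moves": [[[0.4,0,-5],0],[[0.8,0,-11],0],[[0.8,0,-17],0],[[0.8,0,-21],0],[[0.8,0,-24],0],[[0.8,0,-25],0],[[0.8,0,-26],0],[[0.8,0,-27],0]]}}

```text
time: 6.65
tool_pos: [555.8, -23.4, 162.4]
tcp_rot: [180.0, 0.0, 88.3]
ft_force: [0.6, -0.7, -4.4]
finger_gap: 35.4
```

Request:
{"fn": "drive_tool", "kwargs": {"moves": [[[0,0,-0.5],0],[[0,0,-1],0],[[0,0,-1.5],0],[[0,0,-2],0],[[0,0,-2.5],0],[[0,0,-3],0],[[0,0,-3.5],0],[[0,0,-4],0]]}}

```text
time: 7.32
tool_pos: [555.6, -23.4, 158.2]
tcp_rot: [-180.0, 0.0, 88.3]
ft_force: [0.1, -0.2, -4.2]
finger_gap: 35.5
```

Request:
{"fn": "drive_tool", "kwargs": {"moves": [[[0,0,-0.5],0],[[0,0,-1],0],[[0,0,-1.5],0],[[0,0,-2],0],[[0,0,-2.5],0],[[0,0,-3],0],[[0,0,-3.5],0],[[0,0,-4],0]]}}

```text
time: 7.98
tool_pos: [555.6, -23.4, 154.3]
tcp_rot: [-180.0, 0.0, 88.3]
ft_force: [0.6, -0.1, -4.4]
finger_gap: 35.2
```

Request:
{"fn": "drive_tool", "kwargs": {"moves": [[[0,0,-0.3],0],[[0,0,-0.6],0],[[0,0,-0.9],0],[[0,0,-1.2],0],[[0,0,-1.5],0],[[0,0,-1.8],0],[[0,0,-2],0],[[0,0,-2],0]]}}

```text
time: 8.65
tool_pos: [555.6, -23.4, 152.2]
tcp_rot: [-180.0, -0.0, 88.3]
ft_force: [1.0, 0.6, -5.8]
finger_gap: 35.7
```

Request:
{"fn": "drive_tool", "kwargs": {"moves": [[[0,0,-0.7],0],[[0,0,-1.4],0],[[0,0,-2.1],0],[[0,0,-2.8],0],[[0,0,-3.5],0],[[0,0,-4.2],0],[[0,0,-5],0],[[0,0,-5],0]]}}

```text
time: 9.32
tool_pos: [555.5, -23.4, 147.1]
tcp_rot: [-180.0, -0.0, 88.3]
ft_force: [-0.1, 0.8, -4.9]
finger_gap: 35.3
```

Request:
{"fn": "drive_tool", "kwargs": {"moves": [[[0,0,-1],0],[[0,0,-2],0],[[0,0,-3],0],[[0,0,-4],0],[[0,0,-5],0],[[0,0,-6],0],[[0,0,-7],0],[[0,0,-7],0]]}}

```text
time: 9.98
tool_pos: [555.5, -23.4, 140.0]
tcp_rot: [-180.0, -0.0, 88.3]
ft_force: [0.6, 2.2, -4.9]
finger_gap: 35.5
```

Request:
{"fn": "drive_tool", "kwargs": {"moves": [[[0,0,-0.5],0],[[0,0,-1],0],[[0,0,-1.5],0],[[0,0,-2],0],[[0,0,-2.5],0],[[0,0,-3],0],[[0,0,-3.5],0],[[0,0,-3.5],0]]}}

```text
time: 10.65
tool_pos: [555.6, -23.3, 136.7]
tcp_rot: [180.0, -0.0, 88.3]
ft_force: [0.9, 1.8, -4.6]
finger_gap: 35.5
```

Request:
{"fn": "drive_tool", "kwargs": {"moves": [[[0,0,-0.4],0],[[0,0,-0.8],0],[[0,0,-1.1],0],[[0,0,-1.4],0],[[0,0,-1.7],0],[[0,0,-2],0],[[0,0,-2.2],0],[[0,0,-2.2],0]]}}

```text
time: 11.32
tool_pos: [555.6, -23.4, 134.6]
tcp_rot: [-180.0, -0.0, 88.3]
ft_force: [-0.4, 3.1, -2.8]
finger_gap: 35.1
```

Request:
{"fn": "drive_tool", "kwargs": {"moves": [[[0,0,0],0],[[0,0,0],0],[[0,0,0],0],[[0,0,0],0],[[0,0,0],0],[[0,0,2],0],[[0,0,8],0],[[0,0,16],0]], "fingers": 70}}

```text
time: 11.98
tool_pos: [555.1, -23.4, 150.5]
tcp_rot: [-179.9, -0.0, 88.3]
ft_force: [0.4, -0.4, 0.1]
finger_gap: 70.3
```

Request:
{"fn": "drive_tool", "kwargs": {"moves": [[[0,0,15],0],[[0,0,35],0],[[0,0,55],0],[[20,20,68],0],[[40,50,70],0],[[60,85,70],0],[[75,115,70],0],[[83,130,70],0]]}}

```text
time: 12.65
tool_pos: [640.0, 110.2, 221.9]
tcp_rot: [179.9, -0.1, 88.4]
ft_force: [0.6, -0.6, -1.2]
finger_gap: 70.2
```

Request:
{"fn": "drive_tool", "kwargs": {"moves": [[[2,4,0],0],[[2,4,0],0],[[2,4,0],0],[[2,4,0],0],[[2,4,-10],0],[[2,4,-30],0],[[2,4,-50],0],[[2,4,-60],0]], "fingers": 0, "squeeze": 20}}

```text
time: 13.32
tool_pos: [638.9, 109.3, 157.2]
tcp_rot: [-179.8, 0.0, 88.2]
ft_force: [-1.2, -0.8, -1.7]
finger_gap: -0.1
```

```bash
python3 - <<'E'
from h import *
S=r.snapshot('side');T=r.snapshot('top');s=r.sense();print(s['tool_pos'],s['tcp_rot'],s['ft_force'],s['finger_gap'])
crop(S,280,120,130,125,5,'i2.png');crop(T,280,130,100,110,6,'i1.png')
E
```

```text
[638.50387117 109.58024632 157.25203244] [-1.79687422e+02  4.41186649e-02  8.82257770e+01] [-0.22652988 -0.23696704 -0.04622742] 0.005404971278273597
```

View pics/i2.png

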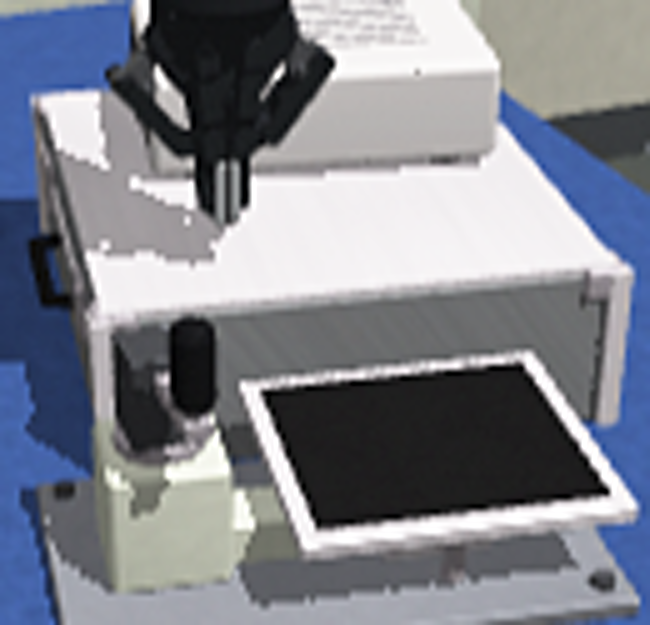

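View pics/i1.png

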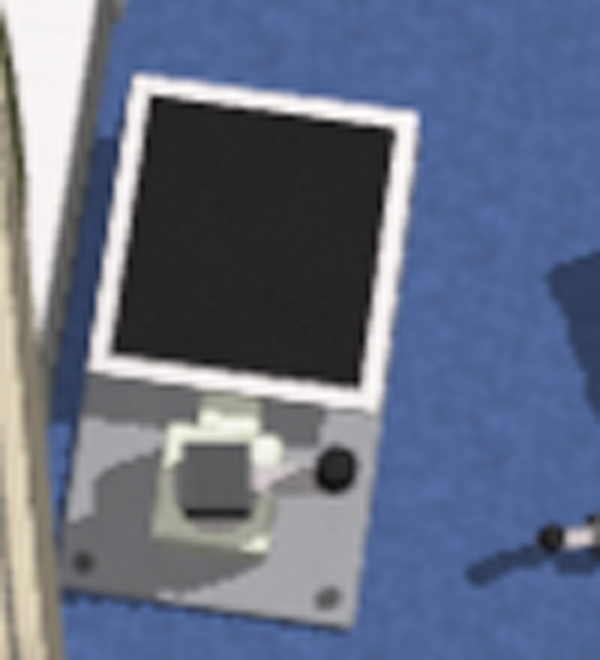

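Request:
{"fn": "drive_tool", "kwargs": {"moves": [[[0,0,-6],0],[[0,0,-14],0],[[0,0,-20],0],[[0,0,-24],0],[[0,0,-26],0],[[0,0,-26],0],[[0,0,-26],0],[[0,0,-26],0]]}}

```text
time: 14.08
tool_pos: [640.9, 110.7, 135.0]
tcp_rot: [180.0, -0.0, 88.3]
ft_force: [0.7, 0.1, -0.2]
finger_gap: 0.0
```

Request:
{"fn": "drive_tool", "kwargs": {"moves": [[[0,0,-0.6],0],[[0,0,-1.2],0],[[0,0,-1.8],0],[[0,0,-2.4],0],[[0,0,-3],0],[[0,0,-3.6],0],[[0,0,-4],0],[[0,0,-4],0]]}}

```text
time: 14.75
tool_pos: [640.5, 110.6, 130.4]
tcp_rot: [-180.0, 0.0, 88.3]
ft_force: [-0.3, 0.5, 0.6]
finger_gap: 0.1
```

Request:
{"fn": "drive_tool", "kwargs": {"moves": [[[0,0,-0.5],0],[[0,0,-1],0],[[0,0,-1.5],0],[[0,0,-2],0],[[0,0,-2.5],0],[[0,0,-3],0],[[0,0,-3],0],[[0,0,-3],0]]}}

```text
time: 15.42
tool_pos: [640.6, 110.6, 127.5]
tcp_rot: [-180.0, -0.0, 88.3]
ft_force: [0.7, -0.4, -0.0]
finger_gap: 0.1
```

Request:
{"fn": "drive_tool", "kwargs": {"moves": [[[0,0,-0.5],0],[[0,0,-1],0],[[0,0,-1.5],0],[[0,0,-2],0],[[0,0,-2],0],[[0,0,-2],0],[[0,0,-2],0],[[0,0,-2],0]]}}

```text
time: 16.08
tool_pos: [640.7, 110.6, 125.7]
tcp_rot: [180.0, -0.0, 88.3]
ft_force: [0.3, -0.0, -0.3]
finger_gap: 0.0
```

Request:
{"fn": "drive_tool", "kwargs": {"moves": [[[0,0,-0.4],0],[[0,0,-0.8],0],[[0,0,-1.2],0],[[0,0,-1.6],0],[[0,0,-2],0],[[0,0,-2],0],[[0,0,-2],0],[[0,0,-2],0]]}}

```text
time: 16.75
tool_pos: [640.8, 110.6, 125.2]
tcp_rot: [180.0, -0.0, 88.3]
ft_force: [-5.4, -1.0, 10.1]
finger_gap: 0.2
```

Request:
{"fn": "drive_tool", "kwargs": {"moves": [[[0,0,-0.4],0],[[0,0,-0.8],0],[[0,0,-1.2],0],[[0,0,-1.6],0],[[0,0,-1.6],0],[[0,0,-1.6],0],[[0,0,-1.6],0],[[0,0,-1.6],0]]}}

```text
time: 17.42
tool_pos: [640.8, 110.6, 125.1]
tcp_rot: [179.9, 0.0, 88.3]
ft_force: [-11.2, -1.3, 20.7]
finger_gap: -0.1
```

```bash
python3 - <<'E'
from h import *
import pickle
S,T=pickle.load(open('st.pkl','rb'))
h=onz(T,280+217/6,130+480/6,140)[:2];k=onz(T,280+336/6,130+469/6,181)[:2]
print(h,k,k-h,np.linalg.norm(k-h),np.degrees(np.arctan2(*(k-h)[::-1])))
print(onz(S,280+192/5,120+325/5,181))
E
```

```text
[549.45488756 -22.88031356] [548.56705029 -82.03360392] [ -0.88783728 -59.15329036] 59.15995279745835 -90.85989315490878
[553.65973245 -87.387603   181.        ]
```

Request:
{"fn": "drive_tool", "kwargs": {"moves": [[[0,0,10],0],[[0,0,30],0],[[0,0,55],0],[[0,0,80],0],[[-10,-10,98],0],[[-25,-30,102],0],[[-40,-60,102],0],[[-55,-95,102],0]], "fingers": 60}}

```text
time: 18.08
tool_pos: [585.4, 16.0, 225.0]
tcp_rot: [179.9, -0.0, 88.4]
ft_force: [0.6, -0.8, -0.4]
finger_gap: 60.3
```

Request:
{"fn": "drive_tool", "kwargs": {"moves": [[[-10,-30,0],0],[[-20,-62,0],0],[[-28,-87,0],0],[[-31.6,-99,0],0],[[-31.6,-99,-4],0],[[-31.6,-99,-16],0],[[-31.6,-99,-30],0],[[-31.6,-99,-42],0]]}}

```text
time: 18.75
tool_pos: [554.1, -81.9, 180.2]
tcp_rot: [-180.0, -0.0, 88.4]
ft_force: [0.6, -1.3, -0.3]
finger_gap: 59.7
```

Request:
{"fn": "drive_tool", "kwargs": {"moves": [[[0,0,-9],0],[[0,0,-14],0],[[0,0,-16],0],[[0,0,-17],0],[[0,0,-17],0],[[0,0,-17],0],[[0,0,-17],0],[[0,0,-17],0]]}}

```text
time: 19.42
tool_pos: [554.4, -83.5, 165.7]
tcp_rot: [179.9, 0.0, 88.3]
ft_force: [-0.3, 0.6, 0.1]
finger_gap: 60.1
```

```bash
python3 - <<'E'
from h import *
S=r.snapshot('side');T=r.snapshot('top');s=r.sense();print(s['tool_pos'],s['ft_force'],s['finger_gap'])
crop(S,280,120,100,100,6,'j2.png');crop(T,280,150,90,90,6,'j1.png')
E
```

```text
[554.18434389 -83.49595399 165.3741526 ] [-0.130037   -0.50977271 -0.37534912] 59.78096903614503
```

View pics/j2.png

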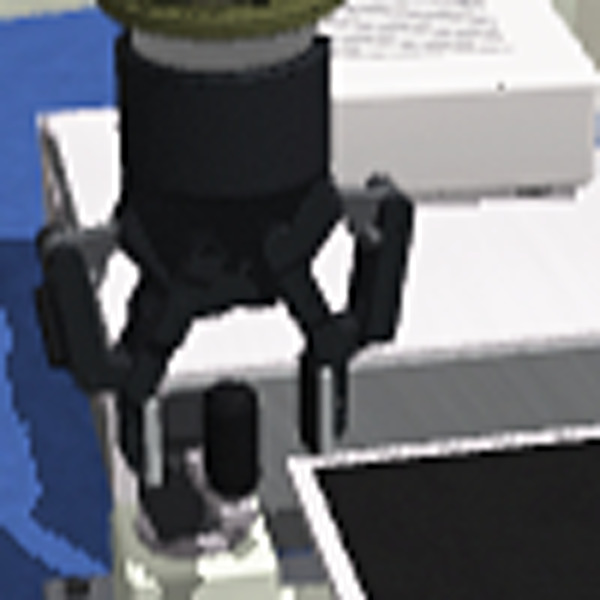

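View pics/j1.png

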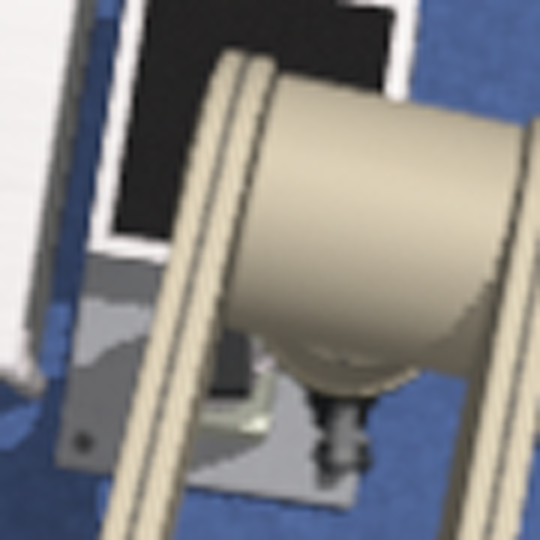

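Request:
{"fn": "drive_tool", "kwargs": {"moves": [[[0,0,0],0],[[0,0,0],0],[[0,0,0],0],[[0,0,0],0],[[0,0,0],0],[[0,0,0],0],[[0,0,0],0],[[0,0,0],0]], "fingers": 10, "squeeze": 40}}

```text
time: 20.18
tool_pos: [554.1, -83.5, 165.1]
tcp_rot: [180.0, 0.0, 88.3]
ft_force: [-0.4, -0.3, 1.0]
finger_gap: 20.9
```

```bash
python3 - <<'E'
import numpy as np
a0=np.radians(-91.5)
a=a0-np.radians(11.25*np.arange(1,9))
print(np.c_[60*(np.cos(a)-np.cos(a0)),60*(np.sin(a)-np.sin(a0))].round(1).tolist())
for q in range(1,4):
    b=a-q*np.pi/2;b0=a0-q*np.pi/2
    print(np.c_[60*(np.cos(b)-np.cos(b0)),60*(np.sin(b)-np.sin(b0))].round(1).tolist())
E
```

```text
[[-11.7, 1.5], [-22.8, 5.2], [-33.1, 11.0], [-42.0, 18.7], [-49.2, 28.0], [-54.4, 38.5], [-57.6, 49.8], [-58.4, 61.6]]
[[1.5, 11.7], [5.2, 22.8], [11.0, 33.1], [18.7, 42.0], [28.0, 49.2], [38.5, 54.4], [49.8, 57.6], [61.6, 58.4]]
[[11.7, -1.5], [22.8, -5.2], [33.1, -11.0], [42.0, -18.7], [49.2, -28.0], [54.4, -38.5], [57.6, -49.8], [58.4, -61.6]]
[[-1.5, -11.7], [-5.2, -22.8], [-11.0, -33.1], [-18.7, -42.0], [-28.0, -49.2], [-38.5, -54.4], [-49.8, -57.6], [-61.6, -58.4]]
```

Request:
{"fn": "drive_tool", "kwargs": {"moves": [[[-4,0.2,0],0],[[-9,0.9,0],0],[[-14.5,2.2,0],0],[[-20,4.1,0],0],[[-25.3,6.4,0],0],[[-30.4,9.2,0],0],[[-36,13.2,0],0],[[-42,18.7,0],0]]}}

```text
time: 20.85
tool_pos: [512.7, -64.6, 165.2]
tcp_rot: [179.8, 0.0, 88.3]
ft_force: [9.3, 1.3, -4.5]
finger_gap: 21.2
```

```bash
python3 - <<'E'
from h import *
S=r.snapshot('side');s=r.sense();print(s['tool_pos'],s['ft_force'],s['finger_gap'])
crop(S,280,120,130,125,5,'k2.png')
E
```

```text
[511.8100604  -63.61288924 165.06476635] [ 6.15329652  1.10907895 -2.04337036] 20.755751157044102
```

View pics/k2.png

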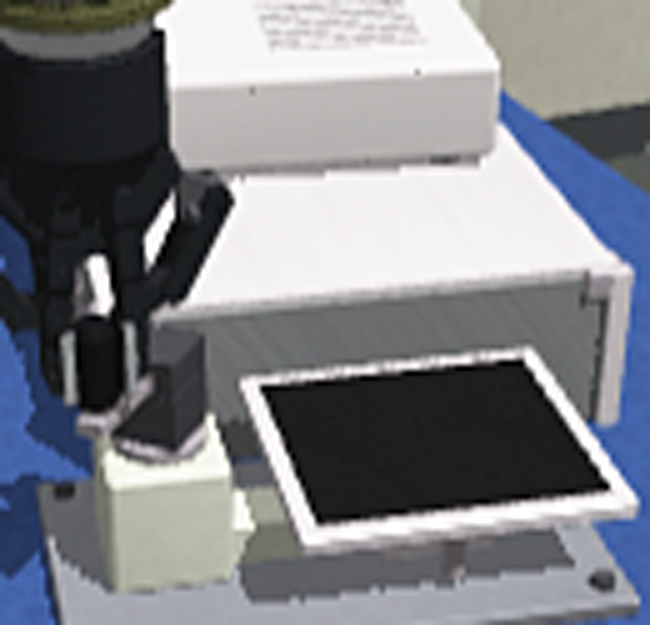

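Request:
{"fn": "drive_tool", "kwargs": {"moves": [[[-7.2,9.3,0],0],[[-12.4,19.8,0],0],[[-15.6,31.1,0],0],[[-16.4,42.9,0],0],[[-14.9,54.6,0],0],[[-11.2,65.7,0],0],[[-5.4,76,0],0],[[2.3,84.9,0],0]]}}

```text
time: 21.57
tool_pos: [513.2, 19.8, 165.0]
tcp_rot: [-179.9, 0.1, 88.3]
ft_force: [-3.3, -6.1, 4.1]
finger_gap: 21.1
```

Request:
{"fn": "drive_tool", "kwargs": {"moves": [[[9.3,7.2,0],0],[[19.8,12.4,0],0],[[31.1,15.6,0],0],[[42.9,16.4,0],0],[[54.6,14.9,0],0],[[65.7,11.2,0],0],[[76,5.4,0],0],[[84.9,-2.3,0],0]]}}

```text
time: 22.23
tool_pos: [598.9, 19.4, 165.2]
tcp_rot: [-179.9, -0.1, 88.4]
ft_force: [-3.7, 4.6, 3.2]
finger_gap: 20.9
```

Request:
{"fn": "drive_tool", "kwargs": {"moves": [[[7.2,-9.3,0],0],[[12.4,-19.8,0],0],[[15.6,-31.1,0],0],[[16.4,-42.9,0],0],[[14.9,-54.6,0],0],[[11.2,-65.7,0],0],[[5.4,-76,0],0],[[-2.3,-84.9,0],0]]}}

```text
time: 22.9
tool_pos: [597.3, -66.6, 165.3]
tcp_rot: [179.9, -0.1, 88.3]
ft_force: [3.8, 5.6, -1.4]
finger_gap: 20.8
```

```bash
python3 - <<'E'
from h import *
S=r.snapshot('side');s=r.sense();print(s['tool_pos'],s['ft_force'],s['finger_gap'])
crop(S,280,120,130,125,5,'l2.png')
E
```

```text
[595.93299532 -68.02192154 165.0296523 ] [3.32983517 2.29383963 1.24963241] 20.88337482877889
```

View pics/l2.png

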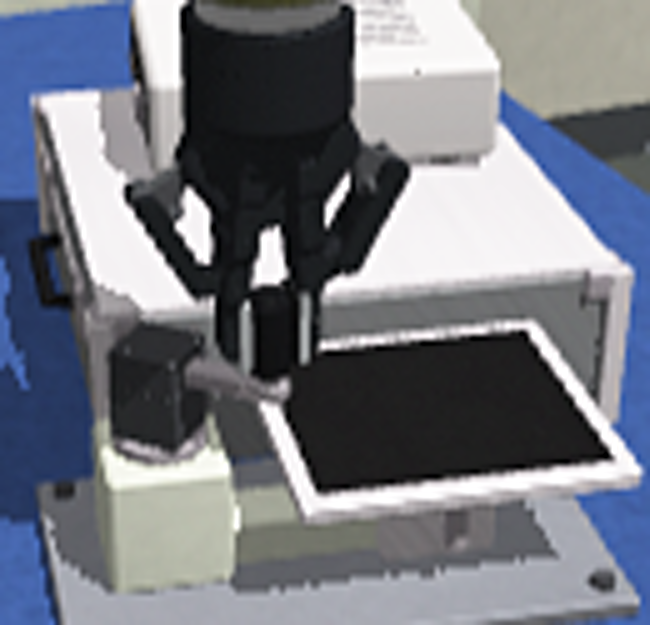

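Request:
{"fn": "drive_tool", "kwargs": {"moves": [[[-9.3,-7.2,0],0],[[-19.8,-12.4,0],0],[[-31.1,-15.6,0],0],[[-42.9,-16.4,0],0],[[-54.6,-14.9,0],0],[[-65.7,-11.2,0],0],[[-76,-5.4,0],0],[[-84.9,2.3,0],0]]}}

```text
time: 23.62
tool_pos: [512.5, -64.4, 165.2]
tcp_rot: [179.8, -0.0, 88.3]
ft_force: [9.6, 2.9, -6.9]
finger_gap: 21.0
```

Request:
{"fn": "drive_tool", "kwargs": {"moves": [[[-7.2,9.3,0],0],[[-12.4,19.8,0],0],[[-15.6,31.1,0],0],[[-16.4,42.9,0],0],[[-14.9,54.6,0],0],[[-11.2,65.7,0],0],[[-5.4,76,0],0],[[2.3,84.9,0],0]]}}

```text
time: 24.28
tool_pos: [513.3, 19.9, 165.0]
tcp_rot: [-179.9, 0.1, 88.3]
ft_force: [-2.8, -6.7, 2.8]
finger_gap: 20.5
```

Request:
{"fn": "drive_tool", "kwargs": {"moves": [[[9.3,7.2,0],0],[[19.8,12.4,0],0],[[31.1,15.6,0],0],[[42.9,16.4,0],0],[[42.9,16.4,0],0],[[42.9,16.4,0],0],[[42.9,16.4,0],0],[[42.9,16.4,0],0]]}}

```text
time: 24.95
tool_pos: [557.0, 37.1, 165.2]
tcp_rot: [180.0, -0.0, 88.3]
ft_force: [0.2, 5.4, 3.0]
finger_gap: 20.4
```

```bash
python3 - <<'E'
from h import *
S=r.snapshot('side');s=r.sense();print(s['tool_pos'],s['ft_force'],s['finger_gap'])
crop(S,280,120,130,125,5,'m2.png')
E
```

```text
[557.01649556  37.0787228  165.24335078] [-0.80329658  4.96701716  2.83185878] 20.86535835823026
```

View pics/m2.png

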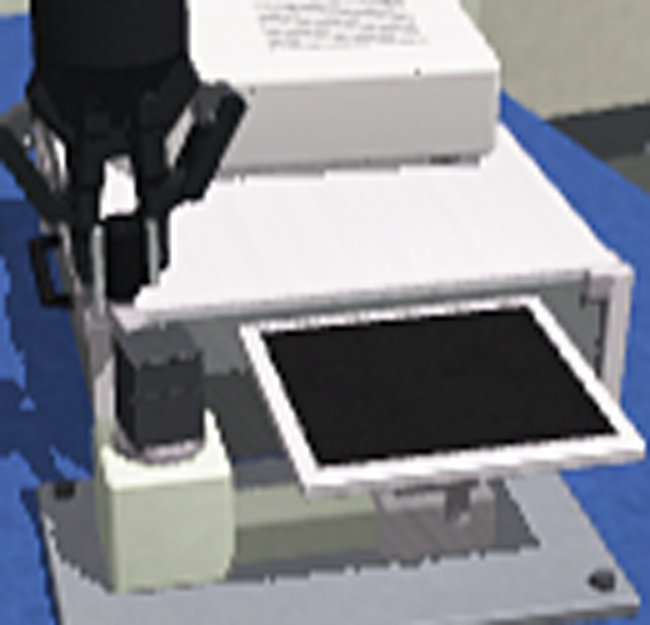

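Request:
{"fn": "drive_tool", "kwargs": {"moves": [[[0,0,0],0],[[0,0,0],0],[[0,0,0],0],[[0,0,0],0],[[0,0,8],0],[[0,0,22],0],[[0,0,38],0],[[0,0,52],0]], "fingers": 50}}

```text
time: 25.67
tool_pos: [557.2, 36.4, 218.3]
tcp_rot: [180.0, 0.0, 88.3]
ft_force: [-0.0, 0.0, -0.5]
finger_gap: 50.1
```

Request:
{"fn": "drive_tool", "kwargs": {"moves": [[[20,-13,6],0],[[50,-32,6],0],[[80,-51,6],0],[[110,-70,6],0],[[127,-81,0],0],[[133,-85,-10],0],[[133,-85,-25],0],[[133,-85,-42],0]]}}

```text
time: 26.33
tool_pos: [690.5, -48.7, 174.9]
tcp_rot: [180.0, 0.0, 88.2]
ft_force: [-0.3, 0.3, -0.4]
finger_gap: 50.1
```

Request:
{"fn": "drive_tool", "kwargs": {"moves": [[[0,0,-14],0],[[0,0,-26],0],[[0,0,-34],0],[[0,0,-40],0],[[0,0,-43],0],[[0,0,-44],0],[[0,0,-45],0],[[0,0,-45],0]], "fingers": 0, "squeeze": 20}}

```text
time: 27.0
tool_pos: [690.7, -48.4, 130.8]
tcp_rot: [179.9, 0.0, 88.3]
ft_force: [0.3, -0.8, -0.3]
finger_gap: -0.1
```

Request:
{"fn": "drive_tool", "kwargs": {"moves": [[[0,0,-0.8],0],[[0,0,-1.6],0],[[0,0,-2.4],0],[[0,0,-3.2],0],[[0,0,-4],0],[[0,0,-4],0],[[0,0,-4],0],[[0,0,-4],0]]}}

```text
time: 27.67
tool_pos: [690.2, -48.4, 126.0]
tcp_rot: [-180.0, -0.0, 88.3]
ft_force: [-0.6, -0.6, 0.8]
finger_gap: 0.0
```

Request:
{"fn": "drive_tool", "kwargs": {"moves": [[[0,0,-0.5],0],[[0,0,-1],0],[[0,0,-1.5],0],[[0,0,-2],0],[[0,0,-2.5],0],[[0,0,-2.5],0],[[0,0,-2.5],0],[[0,0,-2.5],0]]}}

```text
time: 28.33
tool_pos: [690.2, -48.4, 123.5]
tcp_rot: [180.0, -0.0, 88.3]
ft_force: [0.5, 0.3, -0.2]
finger_gap: -0.1
```

Request:
{"fn": "drive_tool", "kwargs": {"moves": [[[0,0,-0.5],0],[[0,0,-1],0],[[0,0,-1.5],0],[[0,0,-2],0],[[0,0,-2.5],0],[[0,0,-2.5],0],[[0,0,-2.5],0],[[0,0,-2.5],0]]}}

```text
time: 29.0
tool_pos: [690.4, -48.4, 123.1]
tcp_rot: [180.0, 0.0, 88.3]
ft_force: [-7.7, 0.3, 12.0]
finger_gap: 0.1
```

Request:
{"fn": "drive_tool", "kwargs": {"moves": [[[0,0,12],0],[[0,0,35],0],[[0,0,65],0],[[-10,6,92],0],[[-30,19,103],0],[[-60,38,105],0],[[-90,57,105],0],[[-116,74,105],0]], "fingers": 55}}

```text
time: 29.67
tool_pos: [573.0, 26.3, 227.0]
tcp_rot: [179.9, -0.0, 88.3]
ft_force: [0.0, 0.7, -0.1]
finger_gap: 54.9
```

Request:
{"fn": "drive_tool", "kwargs": {"moves": [[[-14,9,0],0],[[-17,11,0],0],[[-17,11,-6],0],[[-17,11,-22],0],[[-17,11,-40],0],[[-17,11,-52],0],[[-17,11,-58],0],[[-17,11,-60.5],0]]}}

```text
time: 30.33
tool_pos: [556.9, 36.1, 163.7]
tcp_rot: [-179.8, 0.0, 88.2]
ft_force: [0.0, -0.7, -0.6]
finger_gap: 55.2
```

Request:
{"fn": "drive_tool", "kwargs": {"moves": [[[0,0,0],0],[[0,0,0],0],[[0,0,0],0],[[0,0,0],0],[[0,0,0],0],[[0,0,0],0],[[0,0,0],0],[[0,0,0],0]], "fingers": 10, "squeeze": 40}}

```text
time: 31.0
tool_pos: [557.6, 36.7, 166.4]
tcp_rot: [179.9, -0.0, 88.3]
ft_force: [-2.6, 0.3, 5.2]
finger_gap: 20.6
```

Request:
{"fn": "drive_tool", "kwargs": {"moves": [[[4,-0.2,0],0],[[8.1,-0.8,0],0],[[12,-1.6,0],0],[[16,-2.6,0],0],[[20,-4,0],0],[[23.5,-5.5,0],0],[[27,-7.3,0],0],[[30.7,-9.4,0],0]]}}

```text
time: 31.67
tool_pos: [587.8, 27.9, 166.4]
tcp_rot: [-180.0, -0.1, 88.3]
ft_force: [-7.3, 3.0, 8.4]
finger_gap: 20.8
```

Request:
{"fn": "drive_tool", "kwargs": {"moves": [[[0,0,0],0],[[0,0,0],0],[[0,0,0],0],[[0,0,0],0],[[0,0,0],0],[[0,0,0],0],[[0,0,0],0],[[0,0,0],0]]}}

```text
time: 32.33
tool_pos: [588.1, 27.6, 166.3]
tcp_rot: [180.0, -0.0, 88.3]
ft_force: [-4.1, 2.1, 6.8]
finger_gap: 20.7
```

Request:
{"fn": "drive_tool", "kwargs": {"moves": [[[0,0,0],0],[[0,0,0],0],[[0,0,0],0],[[0,0,0],0],[[0,0,8],0],[[0,0,22],0],[[0,0,38],0],[[0,0,52],0]], "fingers": 50}}

```text
time: 33.0
tool_pos: [588.0, 27.2, 218.8]
tcp_rot: [180.0, 0.0, 88.3]
ft_force: [1.0, 0.2, 1.0]
finger_gap: 50.0
```

Verify the platform height by touching again (at 690, -48).

Request:
{"fn": "drive_tool", "kwargs": {"moves": [[[20,-15,6],0],[[45,-33,6],0],[[70,-52,6],0],[[90,-66,6],0],[[102,-75,0],0],[[102,-75,-10],0],[[102,-75,-25],0],[[102,-75,-42],0]]}}

```text
time: 33.67
tool_pos: [690.1, -47.7, 175.6]
tcp_rot: [179.9, -0.0, 88.3]
ft_force: [0.1, 0.2, 0.1]
finger_gap: 50.0
```

Request:
{"fn": "drive_tool", "kwargs": {"moves": [[[0,0,-14],0],[[0,0,-26],0],[[0,0,-34],0],[[0,0,-40],0],[[0,0,-43],0],[[0,0,-44],0],[[0,0,-45],0],[[0,0,-45],0]], "fingers": 0, "squeeze": 20}}

```text
time: 34.33
tool_pos: [690.4, -47.9, 131.3]
tcp_rot: [179.9, 0.0, 88.3]
ft_force: [0.1, 0.1, -0.2]
finger_gap: -0.6
```

Request:
{"fn": "drive_tool", "kwargs": {"moves": [[[0,0,-0.5],0],[[0,0,-1],0],[[0,0,-1.5],0],[[0,0,-2],0],[[0,0,-2.5],0],[[0,0,-3],0],[[0,0,-3],0],[[0,0,-3],0]]}}

```text
time: 35.0
tool_pos: [689.8, -47.8, 127.4]
tcp_rot: [-180.0, -0.0, 88.3]
ft_force: [0.3, 0.3, -0.5]
finger_gap: -0.1
```

Request:
{"fn": "drive_tool", "kwargs": {"moves": [[[0,0,-0.5],0],[[0,0,-1],0],[[0,0,-1.5],0],[[0,0,-2],0],[[0,0,-2.5],0],[[0,0,-2.5],0],[[0,0,-2.5],0],[[0,0,-2.5],0]]}}

```text
time: 35.67
tool_pos: [689.9, -47.8, 125.2]
tcp_rot: [180.0, 0.0, 88.3]
ft_force: [-0.1, 0.9, 1.9]
finger_gap: -0.1
```

Request:
{"fn": "drive_tool", "kwargs": {"moves": [[[0,0,-0.4],0],[[0,0,-0.8],0],[[0,0,-1.2],0],[[0,0,-1.2],0],[[0,0,-1.2],0],[[0,0,-1.2],0],[[0,0,-1.2],0],[[0,0,-1.2],0]]}}

```text
time: 36.33
tool_pos: [690.0, -47.8, 125.1]
tcp_rot: [180.0, 0.0, 88.3]
ft_force: [-4.4, 0.7, 9.1]
finger_gap: -0.0
```

Request:
{"fn": "drive_tool", "kwargs": {"moves": [[[0,0,15],0],[[0,0,40],0],[[0,0,75],0],[[0,0,110],0],[[0,0,145],0],[[-5,-30,165],0],[[-15,-70,170],0],[[-25,-105,170],0]]}}

```text
time: 37.0
tool_pos: [666.1, -154.0, 298.7]
tcp_rot: [179.6, 0.1, 88.4]
ft_force: [0.4, -0.3, -0.2]
finger_gap: -0.1
```

Request:
{"fn": "drive_tool", "kwargs": {"moves": [[[-20,-30,0],0],[[-45,-65,0],0],[[-70,-100,0],0],[[-90,-130,0],0],[[-100,-145,0],0],[[-100,-145,0],0],[[-100,-145,0],0],[[-100,-145,0],0]]}}

```text
time: 37.67
tool_pos: [565.4, -297.3, 294.3]
tcp_rot: [180.0, -0.0, 88.3]
ft_force: [1.0, -0.2, -0.3]
finger_gap: -0.1
```

```bash
python3 - <<'E'
from h import *
S=r.snapshot('side');T=r.snapshot('top');s=r.sense();print(s['tool_pos'],s['ft_force'],np.abs(s['qd']).max())
crop(S,260,100,150,120,5,'n2.png');cv2.imwrite('pics/n1.png',T['pixels'][:,:,::-1])
E
```

```text
[ 565.71370332 -296.5754703   293.96503685] [-0.42305346  0.18371786  0.21821031] 0.222095498114573
```

View pics/n2.png

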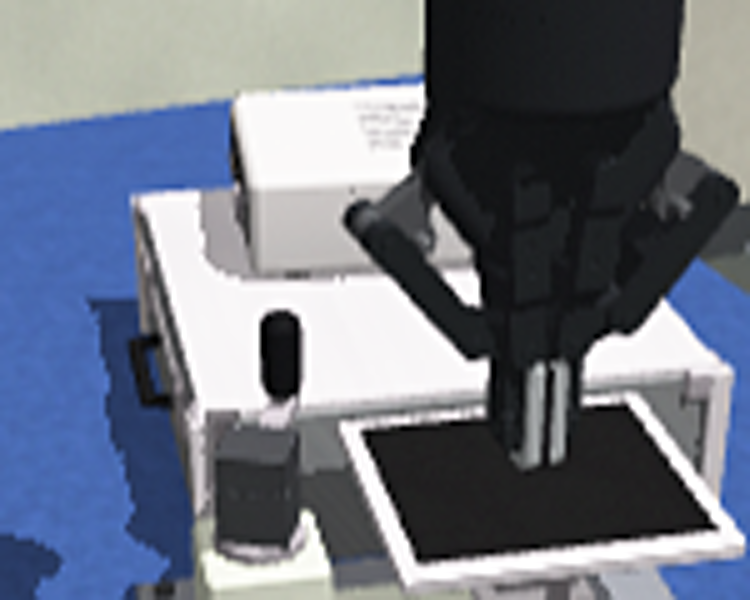

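View pics/n1.png

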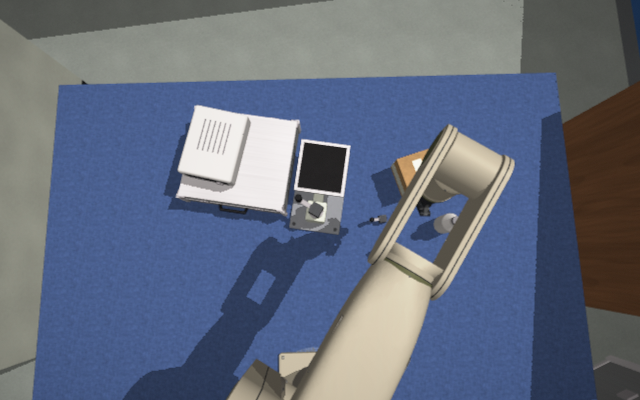

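```bash
python3 -c "
from bench import r
print(r.hand_in())"
```

```text
the job is handed in; nothing more can be done
None
```

The crank is fully down on the drive shaft, the platform is level with the case top, and the job is handed in at about 38 s of the 72 s allowed.

- **Setting the crank:** I chose the largest of the three cranks (top view, around pixel 402, 232) and gripped its hub across y. I turned it about 8° to match the shaft's square and lowered it in small steps. It went down without resistance until a change of about 2 N in the vertical force showed it had met the collar.
- **Winding:** I wound the knob 540° clockwise and felt the platform's height with closed fingertips. I then wound about 31° more.
- **Level check:** By touch, the fingers met the case top at a tool height of 125.2 mm and the platform at 125.1–125.2 mm, so the platform top is at about 103 mm, level within about 0.2 mm.
- **Final state:** The last pictures show the crank upright and released on the collar, and the gripper clear of everything at 294 mm. The white unit and bottle look unmoved. The tissue box is partly hidden by the arm in the last top view, but the part that shows is where it was.
- **Disagreement:** The two cameras differed by about 5 mm on horizontal positions. I settled this with the jaw-centred grasp position and by touch. No check failed.

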